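# Find and mark where the spice cabinet's sliding door binds

## Task

The sliding door of the spice cabinet on the worktop binds somewhere along its rail. Take the door by its upright wooden grip and slide it gently to the right, pushing the orange marker ahead of it, until you feel the door clearly tighten, without forcing it further; then back the door off about 2 cm from the marker, so that it is free again and the marker is left showing the tight spot, and let go. Do not touch the marker with the gripper, and leave the mug and the salt shaker alone.

Things in the scene. Friction and masses are not known exactly. Their poses are not given: they have to be found in the camera images.
- header: Fixed wooden top board of the spice cabinet, 130 x 460 x 26 mm. Origin: centre of its underside, 114 mm above the worktop; x to the cabinet's back, y along the rail to its left, z up. A round rail (12 mm, axis 127 mm above the worktop) runs along its front face. The tight spot is hidden inside: 65 to 190 mm of door travel right of the start, beyond where door meets marker.
- spice_door: Sliding door, 180 mm wide: clear framed panel on two steel hangers, steel bar on top (148 mm above the worktop). It only slides along the rail; to the right is -y of the header. Free drag about 2 N. In the tight spot an added resistance climbs about 1 N per mm and springs back: 3 to 10 N of it is clearly tight, over 16 N is forced. Origin: under its middle, at worktop height; axes as header.
- door_grip (a point): Pinch point on the door's upright dark wooden grip, 176 mm above the worktop. The grip is 14 mm thick along the rail (y), 36 mm deep (x), from 148 to 196 mm above the worktop, at the door's middle; taken from above, fingers to its left and right.
- door_edge (a point): The right-hand end of the door, on the right hanger's end face at rail height, 90 mm to the right of the grip; this face pushes the marker.
- marker: The orange rider on the rail, right of the door: 22 mm long along the rail, 28 mm deep, top 141 mm above the worktop. It slides along the rail with about 1.2 N of drag and stays where it is left. Origin: centre of its left face (the face the door pushes), axes as the header's.
- marker_face (a point): The centre of the marker's left face, which the door's right-hand end touches when it pushes the marker. The gap between door and marker is the distance from here to point door_edge along the rail.
- mug: White mug with a handle, 82 x 112 x 94 mm, standing loose on the worktop; bystander. Origin: centre of its underside.
- salt_shaker: Salt shaker, 44 mm across, 90 mm high, loose; bystander. Origin: centre of its underside.

How it is judged:
By the outcome, as a careful person would: the job done as asked, in the order asked, and still so for the second after the job is handed in, with the robot touching nothing.
It also fails if it takes over 40 s, if anything falls off the work surface, if the arm or the gripper's body presses on something with over 40 N, if the wrist force passes 120 N, or if a joint passes its speed limit or range.

## Robot

A 6-joint arm with a two-finger parallel gripper is mounted at the origin on a cart in front of the work surface, level with it; the furniture and walls round the work are solid. World frame = base frame: x ahead of the robot, y to its left, z up, the work surface at z = 0. Lengths are in m, angles in rad, forces in N, time in s.
With the tool pointing down it reaches from about 0.275 to 0.825 m from the base axis. Payload 4.9 kg.
Tool frame: the origin (TCP) lies at the very end of the fingers, on their centre line; the grasp point (between the pads) lies 19 mm behind it; z points along the fingers, y is the line along which they close (so a half turn about z gives the same grasp; the last joint's range is limited). The gripper opens to 85 mm and grips with 20 to 120 N. Pads are 22 mm wide; open, the fingers measure 114 mm over their backs; the gripper's body (76 mm by 85 mm) begins 54 mm behind the grasp point. The pads swing forward as they close: fully open they stand 13 mm farther back than shut.
Start: joints at [1.136, 0.326, -0.193, 1.052, 0, 1.437], TCP at [0.163, 0.525, 0.231] pointing down, gripper open.
Joint ranges: [-2.65, 2.65], [-0.97, 1.79], [-1.3, 1.35], [-1.93, 2.1], [-1.47, 1.37], [-3.14, 3.14]. Speed limits (rad/s): [2.57, 2.57, 3.14, 3.14, 3.14, 3.14].

## Interface

Orientations are given as a unit quaternion [x, y, z, w].
In Python, from bench import manip gives the robot as it stands.
- The arm moves only by the tool play_rows, never from a script. Its argument "rows" is a list of rows, each an object of numbers: "claw": the opening in per cent of the stroke, from 0 (shut) to 100 (fully open); "x", "y", "z": the shift along the tool's x, y, z normalised to -1 to 1, where 1 is 0.02 m; "rx", "ry", "rz": the turn, a rotation vector about the tool's x, y, z normalised to -1 to 1, where 1 is 0.08 rad. A call has 1 to 10 rows; each row shifts and turns the commanded pose from where the row before left it, along the tool's axes as they then stand; what a row does not reach is not made up. A row lasts 1/12 s, in which the tool goes at most 41.7 mm and 7.16 degrees, less where a joint would pass 70% of its speed; a pose out of reach is approached as far as the arm can. A call with a number of a shift or a turn outside -1 to 1 is refused whole. A call with a gripper value outside its range is refused whole. The fingers move at their own pace and stop on an object; "grip_force" is the grip in N (left out, the last holds). Time passes only in rows, so rows that do not move let the fingers close. It gives the time, the measured TCP pose, the force, the opening and the grip force at its end, in the units of the state.
- manip.state(): the state, without advancing time (a new reading comes with each control period).
- manip.grab_frame(name): name is "scene" or "top" or "wrist"; returns a dict with "frame" (420x560x3 uint8, blue, green, red), "fov_y" (degrees; the focal length in pixels is half the picture's height over the tangent of half this angle, whatever the lens; pixels are square), "cx", "cy" (the principal point, pixels), "world_from_camera" (4x4, takes a point from camera to world coordinates). Camera axes: x right, y down, z forward; pixel columns grow to the right and rows downward; lengths in m; the calibration is good to about 2 mm. The wrist camera is an equidistant fisheye: a pixel r from the principal point sees the ray r / f radians off the axis. A picture is of the moment at which its call begins. There is no depth.
- manip.sign_off(): hands the job in; it is judged then, once.
Trained networks look in a picture, given as the dict that the camera call returned (one of the last four; its "shot" number tells which), for a name from the list of things; names that differ only in an ending like _2 or _b are one class to them, and where a whole thing is asked for, a point or a joint stands for the part that bears it (a point fixed in the world has none). Each returns a list of dicts, best first, with "score" (0 to 1); they miss things now and then, are a little off and sometimes report something else, mostly with a low value. They report only what shows in the picture. A call takes as long as a camera call.
- manip.find_in(label, picture): "box" ([centre column, centre row, width, height] in pixels, round what is visible of it).
The state is a dict: "t": time; "joint_pos": joint angles; "qvel": joint speeds; "effort": joint torques, N m; "position": TCP position; "ee_rot": TCP orientation; "ft_force": force on the tool from outside, world axes, zero at the start; "torque": the same for the moment, N m; "grip_width": finger opening in m; "grasp_force": force on a finger pad.
Only numpy, scipy, OpenCV 4.12 (cv2) and the standard library are available. Lean on these libraries where they do the work, as an engineer would, in place of code of your own. Each camera call takes 0.05 s, during which the arm holds its last target. There are 200 camera calls.

## Working session

There is one attempt and no reset: what is moved stays moved. The work goes in short steps, Python scripts to look and compute and a tool call to move; the robot and the scene stay as the last step left them, time stands still between calls to the robot, and variables do not carry over. Pictures are saved under pics/ and viewed, at most 10 in all, crops included, and the job is handed in when it is done.

Besides the shell and the picture viewer there is one more tool, called after "Call:" as name(argument=value, ...), one argument or row to a line, values as JSON. play_rows: Moves the arm, as the interface text tells. Its arguments: {"type":"object","properties":{"rows":{"type":"array","items":{"type":"object","properties":{"claw":{"type":"number"},"x":{"type":"number","minimum":-1,"maximum":1},"y":{"type":"number","minimum":-1,"maximum":1},"z":{"type":"number","minimum":-1,"maximum":1},"rx":{"type":"number","minimum":-1,"maximum":1},"ry":{"type":"number","minimum":-1,"maximum":1},"rz":{"type":"number","minimum":-1,"maximum":1}}}},"grip_force":{"type":"number"}},"required":["rows"]}

```bash
mkdir -p pics; cat > h.py <<'E'
import numpy as np, cv2
from bench import manip
def ray(p,u,v):
    f=p["frame"].shape[0]/2/np.tan(np.radians(p["fov_y"])/2)
    T=np.array(p["world_from_camera"]); d=T[:3,:3]@np.array([(u-p["cx"])/f,(v-p["cy"])/f,1]); return T[:3,3],d
def atz(p,u,v,z):
    o,d=ray(p,u,v); return o+d*(z-o[2])/d[2]
def pix(p,X):
    T=np.array(p["world_from_camera"]); f=p["frame"].shape[0]/2/np.tan(np.radians(p["fov_y"])/2)
    c=T[:3,:3].T@(np.array(X)-T[:3,3]); return c[:2]/c[2]*f+[p["cx"],p["cy"]]
E
python3 - <<'E'
from h import *
for n in("scene","top"):
    p=manip.grab_frame(n); cv2.imwrite(f"pics/{n}0.png",p["frame"])
    print(n,np.round(p["world_from_camera"],3).tolist(),p["fov_y"],p["cx"],p["cy"])
    for l in("header","spice_door","door_grip","door_edge","marker","marker_face","mug","salt_shaker"):
        print(l,[(np.round(r["box"],1).tolist(),round(r["score"],2)) for r in manip.find_in(l,p)[:2]])
s=manip.state();print(s)
E
```

```text
scene [[0.626, -0.411, 0.663, -0.212], [-0.78, -0.341, 0.525, -0.508], [0.01, -0.845, -0.534, 0.66], [0.0, 0.0, 0.0, 1.0]] 54.827614787617605 282.7303451331485 205.7433557489056
header [([312.6, 200.2, 192.2, 72.0], 0.84)]
spice_door [([258.7, 208.6, 63.4, 75.5], 0.7)]
door_grip [([259.5, 211.6, 67.3, 73.8], 0.57), ([182.4, 211.4, 39.6, 44.7], 0.26)]
door_edge [([260.0, 211.2, 66.7, 72.7], 0.58)]
marker [([314.6, 216.3, 11.9, 14.5], 0.65)]
marker_face [([317.0, 216.8, 9.3, 17.5], 0.65)]
mug [([184.2, 208.8, 38.6, 44.5], 0.91)]
salt_shaker [([360.9, 302.8, 16.9, 37.8], 0.9)]
top [[-0.013, -0.994, 0.105, 0.33], [-1.0, 0.013, 0.003, 0.032], [-0.004, -0.105, -0.994, 1.177], [0.0, 0.0, 0.0, 1.0]] 50.462640146388104 278.6496236898915 203.3916123719571
header [([294.7, 171.2, 202.6, 106.2], 0.84)]
spice_door [([259.8, 209.1, 74.5, 33.5], 0.59)]
door_grip [([258.6, 210.5, 75.2, 29.0], 0.96)]
door_edge [([259.1, 210.8, 78.1, 30.5], 0.74)]
marker [([323.3, 192.7, 9.8, 12.0], 0.47)]
marker_face []
mug [([172.4, 241.8, 38.5, 42.8], 0.91)]
salt_shaker [([395.0, 236.7, 20.2, 17.6], 0.69), ([257.2, 209.6, 76.2, 27.2], 0.63)]
{'t': 0.9, 'joint_pos': array([ 1.13580191e+00,  3.26173377e-01, -1.92592913e-01,  1.05197195e+00,
       -1.48665363e-05,  1.43659021e+00]), 'qvel': array([-0.00030351,  0.00065364, -0.00080388, -0.00043168, -0.00129675,
        0.00020603]), 'effort': array([ 1.32587422e-03, -4.43315470e+01,  2.62759459e+01,  9.31963514e-04,
       -4.17103911e-04, -1.53583780e-06]), 'position': array([0.16296127, 0.52533877, 0.23129804]), 'ee_rot': array([1.49827846e-01, 9.88712100e-01, 2.57859322e-05, 1.52882692e-05]), 'ft_force': array([-0.17237261, -0.40414315, -0.14908828]), 'torque': array([-0.09013829, -0.02103504,  0.00071422]), 'grasp_force': 0.0, 'grip_width': 0.08553034117121135}
```

View pics/scene0.png

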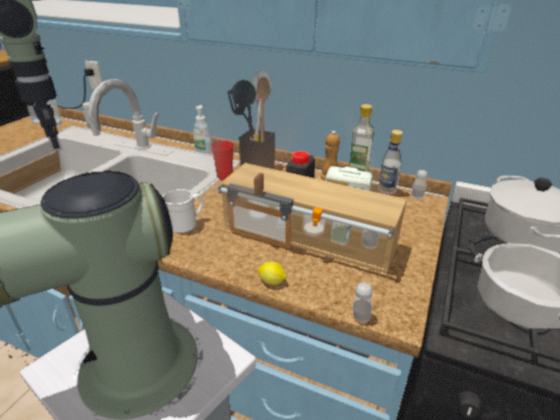

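View pics/top0.png

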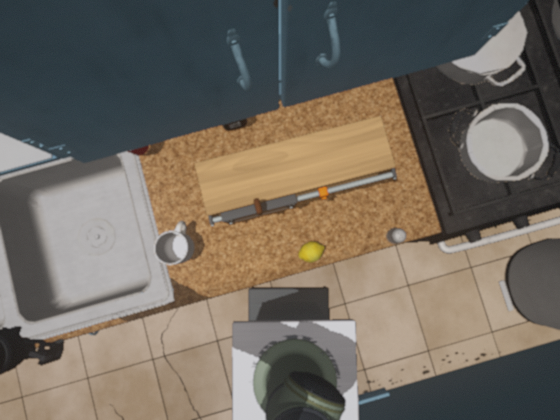

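The top view shows the grip near (258,207), the marker near (323,192), and the rail ends near (212,219) and (396,175). The mug is at (172,247) and the salt shaker at (397,236). I'll zoom in for exact points.

```bash
python3 - <<'E'
import cv2,numpy as np
a=cv2.imread("pics/top0.png")[160:235,200:400]; b=cv2.imread("pics/scene0.png")[165:240,215:415]
cv2.imwrite("pics/c0.png",np.vstack([cv2.resize(x,None,fx=4,fy=4,interpolation=cv2.INTER_CUBIC) for x in(a,b)]))
from h import *
# header edges from the top picture: masks of orange marker
for n in("top","scene"):
    i=cv2.imread(f"pics/{n}0.png"); h=cv2.cvtColor(i,cv2.COLOR_BGR2HSV)
    m=cv2.inRange(h,(5,200,180),(20,255,255)); _,l,st,c=cv2.connectedComponentsWithStats(m)
    print(n,[(s.tolist(),k.round(1).tolist()) for s,k in zip(st[1:],c[1:]) if s[4]>20])
E
```

```text
top [([319, 187, 9, 9, 51], [322.9, 191.1])]
scene [([313, 208, 10, 8, 53], [317.3, 210.9])]
```

View pics/c0.png

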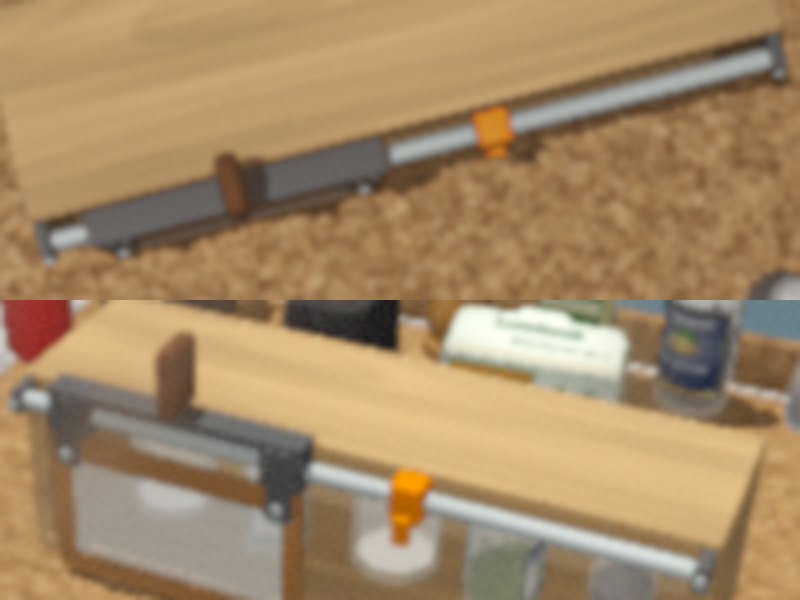

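The crop shows the rail running from (45,241) to (778,58), the grip top centred near (232,185), the door's right end at (388,155), and the marker's left edge near (474,132).

```bash
python3 - <<'E'
from h import *
p=manip.grab_frame("top"); q=manip.grab_frame("scene")
g=lambda u,v,z:atz(p,200+u/4,160+v/4,z)
L=g(52,240,.127);R=g(774,58,.127)
d=(R-L)/np.linalg.norm(R-L); yaw=np.degrees(np.arctan2(d[1],d[0]))
print("rail",L,R,np.linalg.norm(R-L),"dir",d,yaw)
for n,u,v,z in(("grip",232,185,.196),("edge",388,155,.148),("edgeL",84,225,.148),("mkL",474,132,.141),("mkR",514,125,.141)):
    X=g(u,v,z); print(n,X.round(4),"along",((X-L)@d).round(4),"off",np.round(np.cross(d[:2],(X-L)[:2]),4))
# scene cross check: grip top
s=lambda u,v,z:atz(q,215+u/4,165+(v-300)/4,z)
for n,u,v,z in(("grip",176,345,.196),("edgeTopR",311,440,.148),("edgeTopL",58,378,.148),("mkLtop",398,472,.141)):
    X=s(u,v,z); print("S",n,X.round(4),"along",((X-L)@d).round(4),"off",np.round(np.cross(d[:2],(X-L)[:2]),4))
st=manip.state()
from scipy.spatial.transform import Rotation as Ro
print(Ro.from_quat(st["ee_rot"]).as_matrix().round(3))
for l,c in(("mug",(172.4,241.8)),("salt",(395,236.7))):print(l,atz(p,*c,.09))
E
```

```text
rail [0.40410941 0.19015579 0.127     ] [ 0.50709261 -0.23976218  0.127     ] 0.4420803020317474 dir [ 0.23295134 -0.97248839  0.        ] -76.52910776651244
grip [0.4284 0.0802 0.196 ] along 0.1126 off -0.002
edge [ 0.4495 -0.0081  0.148 ] along 0.2034 off -0.002
edgeL [0.4111 0.1685 0.148 ] along 0.0227 off 0.0017
mkL [ 0.4632 -0.059   0.141 ] along 0.2561 off -0.0005
mkR [ 0.4671 -0.0825  0.141 ] along 0.2798 off -0.0023
S grip [0.4302 0.0759 0.196 ] along 0.1172 off -0.0012
S edgeTopR [ 0.458  -0.0071  0.148 ] along 0.2044 off 0.0065
S edgeTopL [0.4145 0.1647 0.148 ] along 0.0272 off 0.0042
S mkLtop [ 0.4714 -0.0624  0.141 ] along 0.2612 off 0.0066
[[-0.955  0.296  0.   ]
 [ 0.296  0.955  0.   ]
 [-0.     0.    -1.   ]]
mug [0.35488421 0.2943976  0.09      ]
salt [ 0.36030489 -0.24687143  0.09      ]<stdin>:8: DeprecationWarning: Arrays of 2-dimensional vectors are deprecated. Use arrays of 3-dimensional vectors instead. (deprecated in NumPy 2.0)
<stdin>:12: DeprecationWarning: Arrays of 2-dimensional vectors are deprecated. Use arrays of 3-dimensional vectors instead. (deprecated in NumPy 2.0)
```

Call:
play_rows(
  rows=[
    {"claw": 100, "rz": -0.955},
    {"rz": -0.955},
    {"rz": -0.955},
    {"rz": -0.955},
    {"rz": -0.955},
    {"rz": -0.955},
    {"rz": -0.955},
    {"x": -0.31, "y": -0.99},
    {"x": -0.31, "y": -0.99},
    {"x": -0.31, "y": -0.99},
  ],
)

```text
validation failed for argument at $.ro...
```

Call:
play_rows(
  rows=[
    {"x": -0.31, "y": -0.99},
    {"x": -0.31, "y": -0.99},
    {"x": -0.31, "y": -0.99},
    {"x": -0.31, "y": -0.99},
    {"x": -0.31, "y": -0.99},
    {"x": -0.31, "y": -0.99},
    {"x": -0.31, "y": -0.99},
    {"x": -0.31, "y": -0.99},
    {"x": -0.31, "y": -0.99},
    {"x": -0.31, "y": -0.99},
  ],
)

```text
validation failed for argument at $.ro...
```

Call:
play_rows(
  rows=[
    {"x": -0.31, "y": -0.99},
    {"x": -0.31, "y": -0.99},
    {"x": -0.31, "y": -0.99},
    {"x": -0.31, "y": -0.99},
    {"x": -0.31, "y": -0.99},
    {"x": -0.31, "y": -0.99},
    {"x": -0.31, "y": -0.99},
    {"x": -0.31, "y": -0.99},
    {"x": -0.31, "y": -0.99},
    {"x": -0.31, "y": -0.99},
  ],
)

```text
validation failed for argument at $.ro...
```

Call:
play_rows(
  rows=[
    {"x": -0.31, "y": -0.99},
    {"x": -0.31, "y": -0.99},
    {},
  ],
)

```text
validation failed for argument at $.ro...
```

```bash
python3 - <<'E'
from h import *
p=manip.grab_frame("wrist"); s=manip.state()
from scipy.spatial.transform import Rotation as Ro
print(s["t"],s["position"],Ro.from_quat(s["ee_rot"]).as_matrix().round(3),s["ft_force"])
print(np.round(p["world_from_camera"],4).tolist(),p["fov_y"],p["cx"],p["cy"])
cv2.imwrite("pics/w1.png",p["frame"])
E
```

```text
1.05 [0.16294305 0.52532546 0.23128111] [[-0.955  0.296  0.   ]
 [ 0.296  0.955 -0.   ]
 [-0.    -0.    -1.   ]] [-1.21408276  1.10247186  0.61377794]
[[0.2966, 0.9141, 0.2764, 0.0934], [0.955, -0.2839, -0.086, 0.5479], [-0.0001, 0.2895, -0.9572, 0.3731], [0.0, 0.0, 0.0, 1.0]] 65.70646984690485 278.66852317113984 210.68820398281528
```

View pics/w1.png

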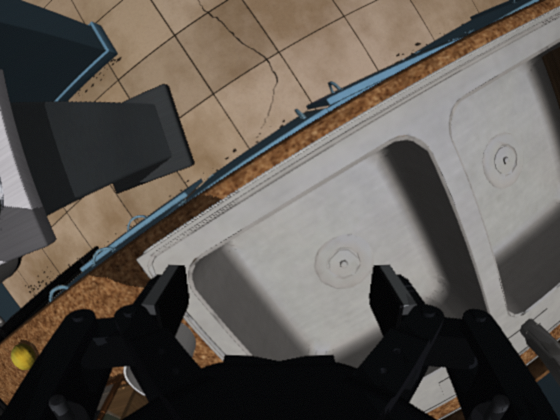

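The arm didn't move because the rows were refused. The wrist picture only shows the sink. It seems every field must be given, so I'll test that with the first call.

Call:
play_rows(
  rows=[
    {"claw": 100, "x": 0, "y": 0, "z": 0, "rx": 0, "ry": 0, "rz": -0.955},
    {"claw": 100, "x": 0, "y": 0, "z": 0, "rx": 0, "ry": 0, "rz": -0.955},
    {"claw": 100, "x": 0, "y": 0, "z": 0, "rx": 0, "ry": 0, "rz": -0.955},
    {"claw": 100, "x": 0, "y": 0, "z": 0, "rx": 0, "ry": 0, "rz": -0.955},
    {"claw": 100, "x": 0, "y": 0, "z": 0, "rx": 0, "ry": 0, "rz": -0.955},
    {"claw": 100, "x": 0, "y": 0, "z": 0, "rx": 0, "ry": 0, "rz": -0.955},
    {"claw": 100, "x": 0, "y": 0, "z": 0, "rx": 0, "ry": 0, "rz": -0.955},
    {"claw": 100, "x": -0.31, "y": -0.99, "z": 0, "rx": 0, "ry": 0, "rz": 0},
    {"claw": 100, "x": -0.31, "y": -0.99, "z": 0, "rx": 0, "ry": 0, "rz": 0},
    {"claw": 100, "x": -0.31, "y": -0.99, "z": 0, "rx": 0, "ry": 0, "rz": 0},
  ],
  grip_force=40,
)

```text
t: 1.88
position: [0.1949, 0.4713, 0.2312]
ee_rot: [-0.117, 0.993, -0.0, 0.0]
ft_force: [-0.5, -0.2, -0.8]
grip_width: 0.0852
grasp_force: 0.0
```

Call:
play_rows(
  rows=[
    {"claw": 100, "x": -0.31, "y": -0.99, "z": 0, "rx": 0, "ry": 0, "rz": 0},
    {"claw": 100, "x": -0.31, "y": -0.99, "z": 0, "rx": 0, "ry": 0, "rz": 0},
    {"claw": 100, "x": -0.31, "y": -0.99, "z": 0, "rx": 0, "ry": 0, "rz": 0},
    {"claw": 100, "x": -0.31, "y": -0.99, "z": 0, "rx": 0, "ry": 0, "rz": 0},
    {"claw": 100, "x": -0.31, "y": -0.99, "z": 0, "rx": 0, "ry": 0, "rz": 0},
    {"claw": 100, "x": -0.31, "y": -0.99, "z": 0, "rx": 0, "ry": 0, "rz": 0},
    {"claw": 100, "x": -0.31, "y": -0.99, "z": 0, "rx": 0, "ry": 0, "rz": 0},
    {"claw": 100, "x": -0.31, "y": -0.99, "z": 0, "rx": 0, "ry": 0, "rz": 0},
    {"claw": 100, "x": -0.31, "y": -0.99, "z": 0, "rx": 0, "ry": 0, "rz": 0},
    {"claw": 100, "x": -0.31, "y": -0.99, "z": 0, "rx": 0, "ry": 0, "rz": 0},
  ],
)

```text
t: 2.72
position: [0.3015, 0.2927, 0.2315]
ee_rot: [-0.117, 0.993, 0.0, 0.0]
ft_force: [0.4, 0.4, -0.1]
grip_width: 0.0853
grasp_force: 0.0
```

Call:
play_rows(
  rows=[
    {"claw": 100, "x": -0.31, "y": -0.99, "z": 0, "rx": 0, "ry": 0, "rz": 0},
    {"claw": 100, "x": -0.31, "y": -0.99, "z": 0, "rx": 0, "ry": 0, "rz": 0},
    {"claw": 100, "x": -0.31, "y": -0.99, "z": 0, "rx": 0, "ry": 0, "rz": 0},
    {"claw": 100, "x": -0.31, "y": -0.99, "z": 0, "rx": 0, "ry": 0, "rz": 0},
    {"claw": 100, "x": -0.31, "y": -0.99, "z": 0, "rx": 0, "ry": 0, "rz": 0},
    {"claw": 100, "x": -0.31, "y": -0.99, "z": 0, "rx": 0, "ry": 0, "rz": 0},
    {"claw": 100, "x": -0.31, "y": -0.99, "z": 0, "rx": 0, "ry": 0, "rz": 0},
    {"claw": 100, "x": -0.31, "y": -0.99, "z": 0, "rx": 0, "ry": 0, "rz": 0},
    {"claw": 100, "x": -0.31, "y": -0.99, "z": 0, "rx": 0, "ry": 0, "rz": 0},
    {"claw": 100, "x": -0.31, "y": -0.99, "z": 0, "rx": 0, "ry": 0, "rz": 0},
  ],
)

```text
t: 3.55
position: [0.4078, 0.1144, 0.2315]
ee_rot: [-0.117, 0.993, 0.0, 0.0]
ft_force: [0.5, 0.2, 0.9]
grip_width: 0.0856
grasp_force: 0.0
```

Call:
play_rows(
  rows=[
    {"claw": 100, "x": -0.31, "y": -0.99, "z": 0, "rx": 0, "ry": 0, "rz": 0},
    {"claw": 100, "x": -0.31, "y": -0.99, "z": 0, "rx": 0, "ry": 0, "rz": 0},
    {"claw": 100, "x": 0, "y": 0, "z": 0, "rx": 0, "ry": 0, "rz": 0},
  ],
)

```text
t: 3.8
position: [0.4305, 0.0774, 0.2315]
ee_rot: [-0.115, 0.993, -0.001, 0.001]
ft_force: [0.0, 0.5, -0.6]
grip_width: 0.0855
grasp_force: 0.0
```

```bash
python3 - <<'E'
from h import *
p=manip.grab_frame("wrist"); s=manip.state()
from scipy.spatial.transform import Rotation as Ro
print(s["t"],s["position"],Ro.from_quat(s["ee_rot"]).as_matrix().round(3),s["ft_force"])
print(np.round(p["world_from_camera"],4).tolist(),p["fov_y"],p["cx"],p["cy"])
cv2.imwrite("pics/w2.png",p["frame"])
E
```

```text
3.85 [0.42932986 0.07860974 0.2313433 ] [[-0.973 -0.229  0.   ]
 [-0.229  0.973 -0.   ]
 [-0.    -0.    -1.   ]] [-0.332555   -0.02930418  0.08710461]
[[-0.228, 0.9314, 0.2836, 0.3593], [0.9737, 0.2187, 0.0645, 0.0614], [-0.0019, 0.2908, -0.9568, 0.3732], [0.0, 0.0, 0.0, 1.0]] 65.70646984690485 278.66852317113984 210.68820398281528
```

View pics/w2.png

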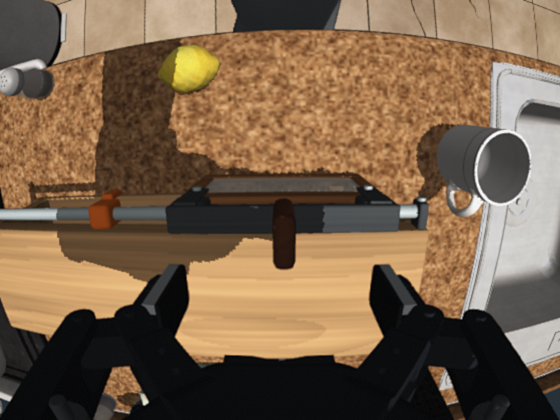

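The grip is centred at column 284, with its top face around rows 230–268, slightly right of the finger centre line at about 279. The rail is level in the picture. The door's right end is at (167,215) and the marker's left edge at about (114,211).

```bash
cat >> h.py <<'E'
def fe(p,u,v,z):
    f=210/np.tan(np.radians(p["fov_y"])/2); a=np.array([u-p["cx"],v-p["cy"]]); r=np.hypot(*a); t=r/f
    d=np.r_[a/max(r,1e-9)*np.sin(t),np.cos(t)]; T=np.array(p["world_from_camera"]); w=T[:3,:3]@d
    return T[:3,3]+w*(z-T[2,3])/w[2]
E
python3 - <<'E'
from h import *
p=manip.grab_frame("wrist"); s=manip.state()
P=s["position"]; d=np.array([.23,-.973,0]); n=np.array([.973,.23,0])
for nm,u,v,z in(("gripB",284,203,.148),("griptopfront",284,232,.196),("griptopback",284,268,.196),("railmk",80,214,.133),("railR",10,214,.133),("railL",408,212,.133),("edge",167,212,.14),("mk",114,208,.14)):
    X=fe(p,u,v,z); print(nm,X.round(4),"right",((X-P)@d).round(4),"back",((X-P)@n).round(4))
E
```

```text
gripB [0.4182 0.0804 0.148 ] right -0.0033 back -0.0098
griptopfront [0.4225 0.0806 0.196 ] right -0.0026 back -0.0056
griptopback [0.4453 0.0861 0.196 ] right -0.0027 back 0.0178
railmk [ 0.4725 -0.092   0.133 ] right 0.1769 back 0.0033
railR [ 0.4951 -0.1865  0.133 ] right 0.274 back 0.0036
railL [0.4061 0.182  0.133 ] right -0.105 back 0.0017
edge [ 0.4481 -0.0062  0.14  ] right 0.0877 back -0.0007
mk [ 0.4557 -0.0532  0.14  ] right 0.1353 back -0.0041
```

Call:
play_rows(
  rows=[
    {"claw": 100, "x": -0.15, "y": 0.15, "z": 0.6, "rx": 0, "ry": 0, "rz": 0},
    {"claw": 100, "x": 0, "y": 0, "z": 0.8, "rx": 0, "ry": 0, "rz": 0},
    {"claw": 100, "x": 0, "y": 0, "z": 0.8, "rx": 0, "ry": 0, "rz": 0},
    {"claw": 100, "x": 0, "y": 0, "z": 0.8, "rx": 0, "ry": 0, "rz": 0},
    {"claw": 100, "x": 0, "y": 0, "z": 0.6, "rx": 0, "ry": 0, "rz": 0},
    {"claw": 100, "x": 0, "y": 0, "z": 0, "rx": 0, "ry": 0, "rz": 0},
    {"claw": 40, "x": 0, "y": 0, "z": 0, "rx": 0, "ry": 0, "rz": 0},
    {"claw": 40, "x": 0, "y": 0, "z": 0, "rx": 0, "ry": 0, "rz": 0},
    {"claw": 40, "x": 0, "y": 0, "z": 0, "rx": 0, "ry": 0, "rz": 0},
  ],
  grip_force=40,
)

```text
t: 4.65
position: [0.4313, 0.0837, 0.1602]
ee_rot: [-0.117, 0.993, -0.0, 0.001]
ft_force: [-0.1, 0.5, 0.1]
grip_width: 0.0518
grasp_force: 0.0
```

Call:
play_rows(
  rows=[
    {"claw": 0, "x": 0, "y": 0, "z": 0, "rx": 0, "ry": 0, "rz": 0},
    {"claw": 0, "x": 0, "y": 0, "z": 0, "rx": 0, "ry": 0, "rz": 0},
    {"claw": 0, "x": 0, "y": 0, "z": 0, "rx": 0, "ry": 0, "rz": 0},
    {"claw": 0, "x": 0, "y": 0, "z": 0, "rx": 0, "ry": 0, "rz": 0},
    {"claw": 0, "x": 0, "y": 0, "z": 0, "rx": 0, "ry": 0, "rz": 0},
    {"claw": 0, "x": 0, "y": 0, "z": 0, "rx": 0, "ry": 0, "rz": 0},
  ],
  grip_force=40,
)

```text
t: 5.15
position: [0.4312, 0.0831, 0.1599]
ee_rot: [-0.117, 0.993, -0.0, 0.001]
ft_force: [-1.2, -1.6, 6.4]
grip_width: 0.0138
grasp_force: 40.5
```

Call:
play_rows(
  rows=[
    {"claw": 0, "x": 0, "y": -0.15, "z": 0, "rx": 0, "ry": 0, "rz": 0},
    {"claw": 0, "x": 0, "y": -0.25, "z": 0, "rx": 0, "ry": 0, "rz": 0},
    {"claw": 0, "x": 0, "y": -0.25, "z": 0, "rx": 0, "ry": 0, "rz": 0},
    {"claw": 0, "x": 0, "y": -0.25, "z": 0, "rx": 0, "ry": 0, "rz": 0},
    {"claw": 0, "x": 0, "y": -0.25, "z": 0, "rx": 0, "ry": 0, "rz": 0},
    {"claw": 0, "x": 0, "y": -0.25, "z": 0, "rx": 0, "ry": 0, "rz": 0},
    {"claw": 0, "x": 0, "y": -0.25, "z": 0, "rx": 0, "ry": 0, "rz": 0},
    {"claw": 0, "x": 0, "y": -0.25, "z": 0, "rx": 0, "ry": 0, "rz": 0},
    {"claw": 0, "x": 0, "y": -0.2, "z": 0, "rx": 0, "ry": 0, "rz": 0},
    {"claw": 0, "x": 0, "y": -0.1, "z": 0, "rx": 0, "ry": 0, "rz": 0},
  ],
)

```text
t: 5.98
position: [0.4415, 0.0407, 0.1599]
ee_rot: [-0.117, 0.993, 0.001, 0.001]
ft_force: [-0.8, 2.5, 5.8]
grip_width: 0.0134
grasp_force: 40.4
```

Call:
play_rows(
  rows=[
    {"claw": 0, "x": 0, "y": -0.1, "z": 0, "rx": 0, "ry": 0, "rz": 0},
    {"claw": 0, "x": 0, "y": -0.15, "z": 0, "rx": 0, "ry": 0, "rz": 0},
    {"claw": 0, "x": 0, "y": -0.15, "z": 0, "rx": 0, "ry": 0, "rz": 0},
    {"claw": 0, "x": 0, "y": -0.15, "z": 0, "rx": 0, "ry": 0, "rz": 0},
    {"claw": 0, "x": 0, "y": -0.15, "z": 0, "rx": 0, "ry": 0, "rz": 0},
  ],
)

```text
t: 6.4
position: [0.4448, 0.0274, 0.1599]
ee_rot: [-0.117, 0.993, 0.001, 0.001]
ft_force: [-0.8, 1.9, 5.1]
grip_width: 0.0136
grasp_force: 40.4
```

Call:
play_rows(
  rows=[
    {"claw": 0, "x": 0, "y": -0.1, "z": 0, "rx": 0, "ry": 0, "rz": 0},
    {"claw": 0, "x": 0, "y": -0.1, "z": 0, "rx": 0, "ry": 0, "rz": 0},
    {"claw": 0, "x": 0, "y": -0.1, "z": 0, "rx": 0, "ry": 0, "rz": 0},
    {"claw": 0, "x": 0, "y": -0.1, "z": 0, "rx": 0, "ry": 0, "rz": 0},
    {"claw": 0, "x": 0, "y": -0.1, "z": 0, "rx": 0, "ry": 0, "rz": 0},
  ],
)

```text
t: 6.82
position: [0.4471, 0.018, 0.1599]
ee_rot: [-0.117, 0.993, 0.001, 0.001]
ft_force: [-0.3, 3.5, 5.4]
grip_width: 0.0134
grasp_force: 40.3
```

Call:
play_rows(
  rows=[
    {"claw": 0, "x": 0, "y": -0.1, "z": 0, "rx": 0, "ry": 0, "rz": 0},
    {"claw": 0, "x": 0, "y": -0.1, "z": 0, "rx": 0, "ry": 0, "rz": 0},
    {"claw": 0, "x": 0, "y": -0.05, "z": 0, "rx": 0, "ry": 0, "rz": 0},
  ],
)

```text
t: 7.07
position: [0.4483, 0.013, 0.1599]
ee_rot: [-0.117, 0.993, 0.001, 0.001]
ft_force: [-1.1, 2.2, 5.8]
grip_width: 0.0134
grasp_force: 40.3
```

Call:
play_rows(
  rows=[
    {"claw": 0, "x": 0, "y": -0.1, "z": 0, "rx": 0, "ry": 0, "rz": 0},
    {"claw": 0, "x": 0, "y": -0.1, "z": 0, "rx": 0, "ry": 0, "rz": 0},
    {"claw": 0, "x": 0, "y": -0.05, "z": 0, "rx": 0, "ry": 0, "rz": 0},
  ],
)

```text
t: 7.32
position: [0.4495, 0.0082, 0.1599]
ee_rot: [-0.117, 0.993, 0.001, 0.001]
ft_force: [0.4, 2.9, 5.1]
grip_width: 0.0135
grasp_force: 40.3
```

Call:
play_rows(
  rows=[
    {"claw": 0, "x": 0, "y": -0.1, "z": 0, "rx": 0, "ry": 0, "rz": 0},
    {"claw": 0, "x": 0, "y": -0.1, "z": 0, "rx": 0, "ry": 0, "rz": 0},
    {"claw": 0, "x": 0, "y": -0.05, "z": 0, "rx": 0, "ry": 0, "rz": 0},
  ],
)

```text
t: 7.57
position: [0.4507, 0.0033, 0.1599]
ee_rot: [-0.117, 0.993, 0.001, 0.001]
ft_force: [0.5, 3.6, 5.6]
grip_width: 0.013
grasp_force: 40.3
```

Call:
play_rows(
  rows=[
    {"claw": 0, "x": 0, "y": -0.1, "z": 0, "rx": 0, "ry": 0, "rz": 0},
    {"claw": 0, "x": 0, "y": -0.1, "z": 0, "rx": 0, "ry": 0, "rz": 0},
    {"claw": 0, "x": 0, "y": -0.05, "z": 0, "rx": 0, "ry": 0, "rz": 0},
  ],
)

```text
t: 7.82
position: [0.4519, -0.0015, 0.1599]
ee_rot: [-0.117, 0.993, 0.001, 0.001]
ft_force: [-0.5, 2.6, 4.7]
grip_width: 0.0134
grasp_force: 40.3
```

Call:
play_rows(
  rows=[
    {"claw": 0, "x": 0, "y": -0.1, "z": 0, "rx": 0, "ry": 0, "rz": 0},
    {"claw": 0, "x": 0, "y": -0.1, "z": 0, "rx": 0, "ry": 0, "rz": 0},
    {"claw": 0, "x": 0, "y": -0.05, "z": 0, "rx": 0, "ry": 0, "rz": 0},
  ],
)

```text
t: 8.07
position: [0.4531, -0.0064, 0.1599]
ee_rot: [-0.117, 0.993, 0.001, 0.001]
ft_force: [-0.8, 3.8, 5.2]
grip_width: 0.0138
grasp_force: 40.3
```

Call:
play_rows(
  rows=[
    {"claw": 0, "x": 0, "y": -0.1, "z": 0, "rx": 0, "ry": 0, "rz": 0},
    {"claw": 0, "x": 0, "y": -0.1, "z": 0, "rx": 0, "ry": 0, "rz": 0},
    {"claw": 0, "x": 0, "y": -0.05, "z": 0, "rx": 0, "ry": 0, "rz": 0},
  ],
)

```text
t: 8.32
position: [0.454, -0.0104, 0.1599]
ee_rot: [-0.117, 0.993, 0.002, 0.001]
ft_force: [-1.3, 7.2, 6.7]
grip_width: 0.0133
grasp_force: 40.3
```

The force has risen to about +4 N over the baseline. I'll add a small nudge to confirm it.

Call:
play_rows(
  rows=[
    {"claw": 0, "x": 0, "y": -0.08, "z": 0, "rx": 0, "ry": 0, "rz": 0},
    {"claw": 0, "x": 0, "y": 0, "z": 0, "rx": 0, "ry": 0, "rz": 0},
  ],
)

```text
t: 8.48
position: [0.4543, -0.0117, 0.1599]
ee_rot: [-0.117, 0.993, 0.002, 0.001]
ft_force: [0.1, 6.6, 6.0]
grip_width: 0.0133
grasp_force: 40.3
```

Call:
play_rows(
  rows=[
    {"claw": 0, "x": 0, "y": -0.08, "z": 0, "rx": 0, "ry": 0, "rz": 0},
    {"claw": 0, "x": 0, "y": 0, "z": 0, "rx": 0, "ry": 0, "rz": 0},
  ],
)

```text
t: 8.65
position: [0.4547, -0.013, 0.1599]
ee_rot: [-0.117, 0.993, 0.002, 0.001]
ft_force: [0.6, 9.2, 6.9]
grip_width: 0.0135
grasp_force: 40.3
```

```bash
python3 - <<'E'
from h import *
F=[]
for i in range(6):
    p=manip.grab_frame("wrist"); F.append(manip.state()["ft_force"]@[-.23,.973,0])
print(np.round(F,1),np.mean(F),manip.state()["position"])
E
```

```text
[8.2 9.  8.8 8.3 8.9 8. ] 8.535550936824741 [ 0.45464278 -0.01295075  0.15991601]
```

It's clearly tight, with about 5.4 N added. Now I'll back off.

Call:
play_rows(
  rows=[
    {"claw": 0, "x": 0, "y": 0.1, "z": 0, "rx": 0, "ry": 0, "rz": 0},
    {"claw": 0, "x": 0, "y": 0.15, "z": 0, "rx": 0, "ry": 0, "rz": 0},
    {"claw": 0, "x": 0, "y": 0.2, "z": 0, "rx": 0, "ry": 0, "rz": 0},
    {"claw": 0, "x": 0, "y": 0.2, "z": 0, "rx": 0, "ry": 0, "rz": 0},
    {"claw": 0, "x": 0, "y": 0.2, "z": 0, "rx": 0, "ry": 0, "rz": 0},
    {"claw": 0, "x": 0, "y": 0.1, "z": 0, "rx": 0, "ry": 0, "rz": 0},
    {"claw": 0, "x": 0, "y": 0, "z": 0, "rx": 0, "ry": 0, "rz": 0},
    {"claw": 0, "x": 0, "y": 0, "z": 0, "rx": 0, "ry": 0, "rz": 0},
  ],
)

```text
t: 9.62
position: [0.4506, 0.0036, 0.1599]
ee_rot: [-0.117, 0.993, -0.0, 0.001]
ft_force: [0.1, 0.5, 6.5]
grip_width: 0.0135
grasp_force: 40.5
```

Call:
play_rows(
  rows=[
    {"claw": 0, "x": 0, "y": 0.1, "z": 0, "rx": 0, "ry": 0, "rz": 0},
    {"claw": 0, "x": 0, "y": 0.05, "z": 0, "rx": 0, "ry": 0, "rz": 0},
    {"claw": 0, "x": 0, "y": 0, "z": 0, "rx": 0, "ry": 0, "rz": 0},
    {"claw": 0, "x": 0, "y": 0, "z": 0, "rx": 0, "ry": 0, "rz": 0},
  ],
)

```text
t: 9.95
position: [0.45, 0.0062, 0.1599]
ee_rot: [-0.117, 0.993, -0.0, 0.001]
ft_force: [1.6, -0.2, 6.3]
grip_width: 0.0137
grasp_force: 40.5
```

```bash
python3 - <<'E'
from h import *
p=manip.grab_frame("wrist"); print(manip.state()["position"],manip.state()["ft_force"])
cv2.imwrite("pics/w3.png",p["frame"])
E
```

```text
[0.44997479 0.00617094 0.15990005] [1.22588928 0.05383943 6.07909281]
```

View pics/w3.png

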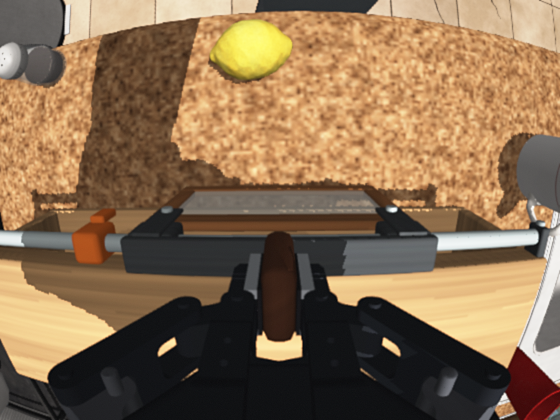

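The door edge is near column 123, with its bar top nearer the camera. The marker spans columns 76–113. I'll compute the true gap.

```bash
python3 - <<'E'
from h import *
p=manip.grab_frame("wrist"); P=manip.state()["position"]; d=np.array([.23,-.973,0])
cv2.imwrite("pics/w3c.png",cv2.resize(p["frame"][195:285,60:160],None,fx=6,fy=6,interpolation=cv2.INTER_CUBIC))
for nm,u,v,z in(("edge",123,240,.148),("edgebot",123,268,.148),("mkTopL",113,225,.141),("mkTopL",113,258,.141),("mkR",77,235,.141)):
    X=fe(p,u,v,z); print(nm,((X-P)@d).round(4))
q=manip.grab_frame("top"); cv2.imwrite("pics/t3.png",q["frame"])
h=cv2.cvtColor(q["frame"],cv2.COLOR_BGR2HSV); m=cv2.inRange(h,(5,200,180),(20,255,255)); c=np.argwhere(m)[:,::-1].mean(0)
X=atz(q,*c,.141);print("marker ctr",X,((X-P)@d))
E
```

```text
edge 0.0858
edgebot 0.0892
mkTopL 0.0949
mkTopL 0.099
mkR 0.1231
marker ctr [nan nan nan] nan<stdin>:7: RuntimeWarning: Mean of empty slice.
  ret = um.true_divide(
```

View pics/w3c.png

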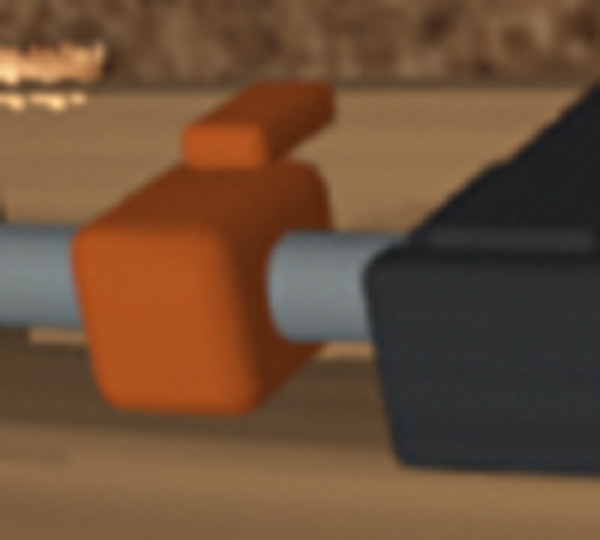

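In the crop, the marker's top face spans about 85 to 238 px and the door end is at about 383 px.

```bash
python3 - <<'E'
from h import *
p=manip.grab_frame("wrist"); P=manip.state()["position"]; d=np.array([.23,-.973,0]); n=np.array([.973,.23,0])
c=lambda u,v:(60+(u+.5)/6-.5,195+(v+.5)/6-.5)
for nm,u,v,z in(("edge",383,370,.148),("mkTopL",236,330,.141),("mkTopR",84,330,.141),("rail@mk",268,270,.133)):
    X=fe(p,*c(u,v),z); print(nm,((X-P)@d).round(4),((X-P)@n).round(4))
print(manip.state()["t"])
E
```

```text
edge 0.0874 0.0008
mkTopL 0.1083 0.0007
mkTopR 0.1285 0.0017
rail@mk 0.108 -0.0027
10.15
```

The gap is about 20 mm. Now release and lift.

Call:
play_rows(
  rows=[
    {"claw": 20, "x": 0, "y": 0, "z": 0, "rx": 0, "ry": 0, "rz": 0},
    {"claw": 45, "x": 0, "y": 0, "z": 0, "rx": 0, "ry": 0, "rz": 0},
    {"claw": 45, "x": 0, "y": 0, "z": 0, "rx": 0, "ry": 0, "rz": 0},
    {"claw": 45, "x": 0, "y": 0, "z": 0, "rx": 0, "ry": 0, "rz": 0},
    {"claw": 45, "x": 0, "y": 0, "z": 0, "rx": 0, "ry": 0, "rz": 0},
    {"claw": 45, "x": 0, "y": 0, "z": -0.4, "rx": 0, "ry": 0, "rz": 0},
    {"claw": 45, "x": 0, "y": 0, "z": -0.8, "rx": 0, "ry": 0, "rz": 0},
    {"claw": 45, "x": 0, "y": 0, "z": -0.8, "rx": 0, "ry": 0, "rz": 0},
    {"claw": 45, "x": 0, "y": 0, "z": -0.8, "rx": 0, "ry": 0, "rz": 0},
    {"claw": 45, "x": 0, "y": 0, "z": -0.8, "rx": 0, "ry": 0, "rz": 0},
  ],
)

```text
t: 10.98
position: [0.449, 0.0064, 0.2326]
ee_rot: [-0.117, 0.993, 0.0, 0.0]
ft_force: [0.6, -0.7, -0.2]
grip_width: 0.038
grasp_force: 0.0
```

Call:
play_rows(
  rows=[
    {"claw": 45, "x": 0, "y": 0, "z": -0.8, "rx": 0, "ry": 0, "rz": 0},
    {"claw": 45, "x": 0, "y": 0, "z": -0.4, "rx": 0, "ry": 0, "rz": 0},
    {"claw": 45, "x": 0, "y": 0, "z": 0, "rx": 0, "ry": 0, "rz": 0},
  ],
)

```text
t: 11.23
position: [0.4503, 0.0062, 0.2573]
ee_rot: [-0.117, 0.993, -0.0, 0.002]
ft_force: [0.2, -0.3, -1.2]
grip_width: 0.0386
grasp_force: 0.0
```

```bash
python3 - <<'E'
from h import *
p=manip.grab_frame("wrist"); cv2.imwrite("pics/w4.png",p["frame"]); s=manip.state(); print(s["t"],s["position"],s["ft_force"],s["grip_width"])
E
```

```text
11.2833 [0.44962383 0.00626842 0.25601237] [ 0.40073447 -0.5491973   0.07549544] 0.038384485222400073
```

View pics/w4.png

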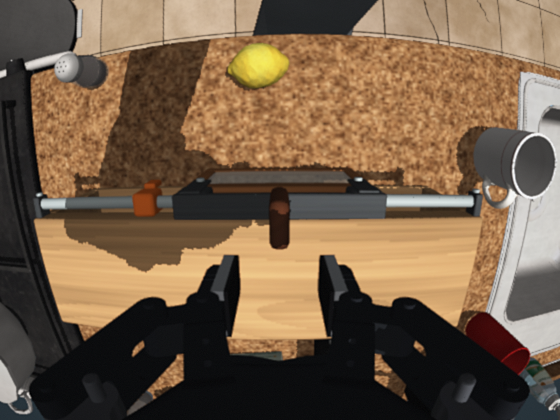

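The gripper is clear. The marker (147,203) stands apart from the door end (174,205), and the mug and salt shaker are where they were.

```bash
python3 -c "
from bench import manip
print(manip.sign_off())"
```

```text
the job is handed in; nothing more can be done
None
```

I slid the door right until it clearly tightened (about 5.4 N added), then backed it off to leave a gap of about 20 mm to the marker, let go, and handed the job in at about 11 s; the gripper didn't touch the marker, and the mug and salt shaker were left alone.

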